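Steady the rocking brew platform

TASK

One of the two small steel brew platforms on the bar leans and rocks because its screw foot is wound up too far. Grip that foot's bar knob and screw it down, clockwise from above and less than a quarter turn, until the platform stands level and steady on all four feet (the bar is then parallel to the plate's short sides); let go. Leave the platform where it stands and the other, firm one undisturbed.

Things in the scene. Friction and masses are not known exactly. Their poses are not given: they have to be found in the camera images.
- platform: The rocking one of two alike loose platforms (1.1 kg): steel plate 140 (x) x 180 (y) x 8 mm with black ribbed mat, on rubber feet at x +-58, y +-78 mm. Origin: plate centre at sole level (plate top 30 mm up); x away from the robot, y left, z plate normal. Its near right foot (-58, -78) is the screw foot, 4.5 to 7.5 mm short at first: the plate leans 3 to 5 degrees down to that corner.
- knob (a joint): Knob of that screw foot, rad; positive = clockwise from above = foot down, 6 mm per rad. 0 = level with the other feet, platform steady, bar along platform x (parallel to the 140 mm sides). Starts at -1.25 to -0.75 (bar turned anticlockwise from there); stops at -1.5 and 0.9. Past 0 the foot is too long and it rocks again. Light friction (0.08 N m); stays where left.
- knob_grip (a point): Centre of the knob's dark steel bar, on its axis: 46 mm long (this point's x), 12 mm thick (y, the width to grip), 27 mm tall (z); top 13 mm above the point; plate top 30 mm below it when level, up to 38 mm when wound up. Knob and foot are one screw: the point stays about 60 mm above the counter while the plate corner rises along it.
- firm_platform: The other platform, of the same make, level and firm, its own bar knob square to its plate; frame as for platform. A bystander that must stay where it is.

How it is judged:
By the outcome, as a careful person would: the job done as asked, in the order asked, and still so for the second after the job is handed in, with the robot touching nothing.
It also fails if it takes over 32 s, if anything falls off the work surface, if the arm or the gripper's body presses on something with over 40 N, if the wrist force passes 120 N, or if a joint passes its speed limit or range.

ROBOT

A 7-joint arm with a two-finger parallel gripper is mounted at the origin on a cart in front of the work surface, level with it; the furniture and walls round the work are solid. World frame = base frame: x ahead of the robot, y to its left, z up, the work surface at z = 0. Lengths are in m, angles in rad, forces in N, time in s.
With the tool pointing down it reaches from about 0.4 to 0.9 m from the base axis. Payload 5.6 kg.
Tool frame: the origin (TCP) lies midway between the tips of the shut fingers; the grasp point (between the pads) lies 19 mm behind it; z points along the fingers, y is the line along which they close (so a half turn about z gives the same grasp; the last joint's range is limited). The gripper opens to 92 mm and grips with 3 to 60 N. Pads are 20 mm wide; open, the fingers measure 128 mm over their backs; the gripper's body (75 mm by 189 mm) begins 69 mm behind the grasp point.
Start: joints at [-1.393, 0.468, -0.012, 1.603, 0.006, 1.071, -0.056], TCP at [0.142, 0.634, 0.215] pointing down, gripper open.
Joint ranges: [-2.53, 2.53], [-0.31, 2.02], [-1.57, 1.55], [0.28, 2.44], [-1.29, 4.43], [0.15, 1.84], [-2.92, 2.92]. Speed limits (rad/s): [2.57, 2.57, 3.14, 3.14, 3.14, 3.14, 3.14].

INTERFACE

Orientations are given as a 3x3 rotation matrix whose columns are the frame's x, y, z axes.
In Python, from station import env, effector, solver, viewer, workorder, search_frame, tip_of gives the robot as it stands. Calls block until the motion is done:
- env.reach(position, orientation): joint-space move of the TCP to a pose.
- env.movel(position, frame=None, rate=0.15): straight line of the TCP; frame=None keeps the orientation; rate is the mean speed in m/s.
- env.goto_joints(angles): joint-space move.
- effector.release() and effector.grasp(squeeze=None): open the fingers fully, or close them until they stop; squeeze is the grip in N (None keeps the last).
- env.pause(seconds).
- solver.inverse_kinematics(position, orientation): joint angles nearest the present ones, or None.
- env.sense(): the state.
- viewer.read_camera(name): name is "scene" or "top" or "wrist"; returns (picture, depth): 400x640x3 uint8, red, green, blue; 400x640 float32, m along the optical axis (not along the pixel's ray), 0 where there is no reading.
- viewer.camera_info(name): a dict with "intrinsics" (3x3 intrinsics, pixels), "dist_coeffs" ([k1, k2, p1, p2, k3] as OpenCV has them; the pictures are not rectified), "eye" and "rotation" of the camera in the world; the wrist camera has in their place "T_tool_cam" (4x4, takes a point from camera to tool coordinates, whose origin is the TCP and whose axes are the flange's). Camera axes: x right, y up, looking along -z (the intrinsics and any distortion apply to the point x, -y, -z); pixel columns grow to the right and rows downward; lengths in m; the calibration is good to about 2 mm. A picture is of the moment at which its call begins: read the wrist's pose just before it. camera_info takes no time and is no camera call.
A pose or a line that the arm cannot do raises env.PlanningError and nothing moves.
- workorder.finish_job(): hands the job in; it is judged then, once.
Trained networks look in the newest picture that a camera, given by its name, has taken for a name from the list of things; names that differ only in an ending like _2 or _b are one class to them, and where a whole thing is asked for, a point or a joint stands for the part that bears it (a point fixed in the world has none). Each returns a list of dicts, best first, with "score" (0 to 1); they miss things now and then, are a little off and sometimes report something else, mostly with a low value. They report only what shows in the picture. A call takes as long as a camera call.
- search_frame(camera, name): "at" ([x, y, z] in m, in world coordinates, good to about 4 mm: the middle of the surface that is visible of it).
- tip_of(camera, name): "at" ([x, y, z] in m, in world coordinates, good to about 4 mm: a listed point, or the origin of a listed thing).
The state is a dict: "t": time; "joint_positions": joint angles; "joint_velocities": joint speeds; "tau": joint torques, N m; "ee_pos": TCP position; "tcp_rot": TCP orientation; "wrist_force": force on the tool from outside, world axes, zero at the start; "moment": the same for the moment, N m; "gripper_width": finger opening in m; "grasp_force": force on a finger pad.
Only numpy, scipy, OpenCV 4.12 (cv2) and the standard library are available. Lean on these libraries where they do the work, as an engineer would, in place of code of your own. Each camera call takes 0.05 s, during which the arm holds its last target. There are 200 camera calls.

## Working session

There is one attempt and no reset: what is moved stays moved. The work goes in short steps, each a Python script; the robot and the scene stay as the last script left them, time stands still between calls to the robot, and variables do not carry over. Pictures are saved under pics/ and viewed, at most 10 in all, crops included, and the job is handed in when it is done.

```bash
mkdir -p pics; python3 - <<'E'
from station import *
import cv2
for c in ("top","scene"):
    p,d=viewer.read_camera(c); cv2.imwrite(f"pics/{c}1.png",p[:,:,::-1])
    for n in("platform","knob_grip","knob","firm_platform"):
        for f in (search_frame,tip_of):
            try: print(c,n,f.__name__,[(x["at"],x["score"]) for x in f(c,n)])
            except Exception as e: print(c,n,f.__name__,e)
    i=viewer.camera_info(c);print(i["eye"],i["rotation"],i["intrinsics"])
print(env.sense()["t"],env.sense()["tcp_rot"])
E
```

```text
top platform call []
top platform call [([0.5032, -0.103, -0.0026], 0.67)]
top knob_grip call []
top knob_grip call [([0.4397, -0.1846, 0.0604], 0.51)]
top knob call [([0.4345, -0.1806, 0.0707], 0.44)]
top knob call it knows: firm_platform, knob_grip, platform
top firm_platform call [([0.4863, 0.2905, 0.0315], 0.58)]
top firm_platform call [([0.4876, 0.2951, -0.0018], 0.71), ([0.499, -0.1013, -0.0004], 0.69)]
[0.35955508 0.01741654 1.21265563] [[-0.01238161  0.99566012 -0.09223677]
 [-0.99991482 -0.01270963 -0.00296972]
 [-0.00412913  0.09219214  0.99573267]] [[505.11556508   0.         328.58650941]
 [  0.         505.11556508 204.72652545]
 [  0.           0.           1.        ]]
scene platform call [([0.4943, -0.1102, 0.0273], 0.84)]
scene platform call [([0.5, -0.0977, -0.001], 0.9)]
scene knob_grip call [([0.4324, -0.1861, 0.0689], 0.46)]
scene knob_grip call [([0.4393, -0.1814, 0.0615], 0.73)]
scene knob call [([0.4336, -0.1876, 0.0691], 0.46)]
scene knob call it knows: firm_platform, knob_grip, platform
scene firm_platform call [([0.4831, 0.2762, 0.0337], 0.87)]
scene firm_platform call [([0.4844, 0.2891, 0.0015], 0.84), ([0.4374, -0.1808, 0.0622], 0.55)]
[ 0.08490444 -0.58869856  0.80574454] [[ 0.85906721  0.36219399 -0.36168915]
 [-0.51152124  0.63327977 -0.58077772]
 [ 0.01869622  0.68393878  0.7292998 ]] [[450.76524124   0.         331.1858833 ]
 [  0.         450.76524124 203.26857307]
 [  0.           0.           1.        ]]
0.8 [[-9.75703257e-01  2.19096216e-01  4.45816161e-05]
 [ 2.19096219e-01  9.75703251e-01  1.11364046e-04]
 [-1.90989866e-05  1.18425926e-04 -9.99999993e-01]]
```

View pics/top1.png

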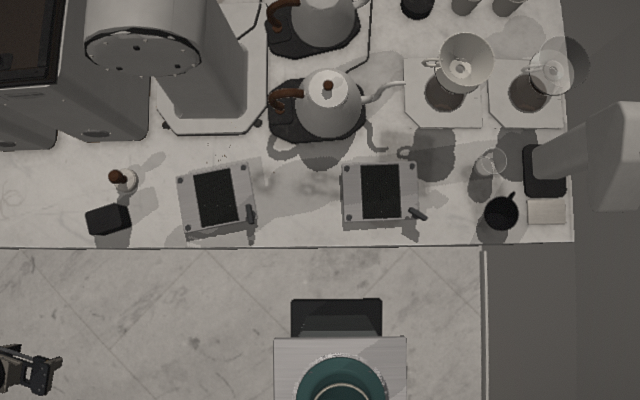

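View pics/scene1.png

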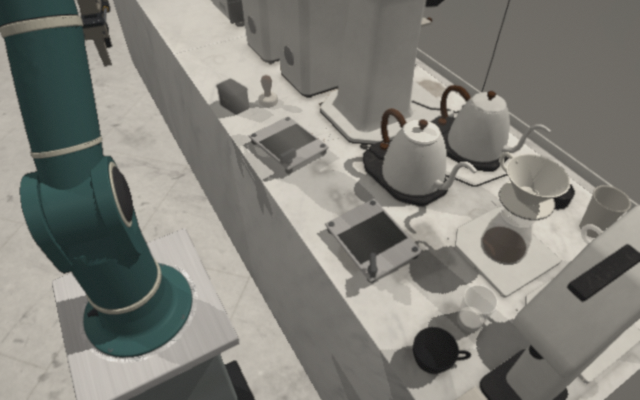

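```bash
cat > h.py <<'E'
from station import *
import numpy as np, cv2
def R(a):  # tool down, y axis at world angle a (rad)
    y=np.array([np.cos(a),np.sin(a),0]); z=np.array([0,0,-1.]); return np.c_[np.cross(y,z),y,z]
def pix2w(uv,zs,cam,pose):  # pixels -> world points on planes z=zs
    i=viewer.camera_info(cam)
    if cam=="wrist":
        T=np.eye(4);T[:3,:3]=pose["tcp_rot"];T[:3,3]=pose["ee_pos"];T=T@i["T_tool_cam"];Rc,e=T[:3,:3],T[:3,3]
    else: Rc,e=i["rotation"],i["eye"]
    n=cv2.undistortPoints(np.array(uv,float).reshape(-1,1,2),np.array(i["intrinsics"]),np.array(i["dist_coeffs"])).reshape(-1,2)
    d=np.c_[n[:,0],-n[:,1],-np.ones(len(n))]@np.array(Rc).T
    return e+d*((np.broadcast_to(zs,len(n))-e[2])/d[:,2])[:,None]
E
python3 - <<'E'
from h import *
print(viewer.camera_info("wrist")["T_tool_cam"],viewer.camera_info("wrist")["intrinsics"])
s=env.sense()["joint_positions"]
for a in(-30,150,-90,90):
    for z in (0.3,0.043):
        q=solver.inverse_kinematics([.4385,-.182,z],R(np.radians(a)));print(a,z,None if q is None else np.round(q,2))
print(np.round(solver.inverse_kinematics([.38,.25,.33],R(np.radians(110))),2))
E
```

```text
[[ 4.51463860e-04  9.59927959e-01  2.80246516e-01  7.95326367e-02]
 [ 9.99999891e-01 -3.99262570e-04 -2.43358982e-04 -3.81386929e-04]
 [-1.21715146e-04  2.80246595e-01 -9.59928034e-01 -1.70370368e-01]
 [ 0.00000000e+00  0.00000000e+00  0.00000000e+00  1.00000000e+00]] [[342.90541096   0.         315.9539784 ]
 [  0.         342.90541096 193.80779261]
 [  0.           0.           1.        ]]
-30 0.3 [-0.82  0.1   1.26  1.96 -0.11  1.15 -0.05]
-30 0.043 [-0.22  0.53  0.67  2.17 -0.57  0.62  0.34]
150 0.3 [ 1.3   0.24 -1.11  1.86  0.23  1.18  2.73]
150 0.043 [-0.62  0.98  1.34  2.19 -1.17  1.07 -2.27]
-90 0.3 [-0.49  0.07  0.88  1.95 -0.06  1.14 -1.17]
-90 0.043 [-0.22  0.52  0.67  2.17 -0.56  0.62 -0.72]
90 0.3 [-0.8   0.1   1.22  1.96 -0.1   1.15  2.04]
90 0.043 [-0.12  0.49  0.54  2.17 -0.46  0.59  2.32]
[-0.81  0.01  0.15  1.92 -0.    1.21  1.27]
```

```bash
python3 - <<'E'
from h import *
env.reach([.39,.25,.33],R(np.radians(33)))
q=solver.inverse_kinematics([.4385,-.182,.2],R(np.radians(-30)));print(np.round(q,2))
q2=solver.inverse_kinematics([.39,-.182,.33],R(np.radians(-30)));print(np.round(q2,2))
env.goto_joints(q)
s=env.sense();print(s["t"],s["ee_pos"],s["joint_positions"])
p,d=viewer.read_camera("wrist"); cv2.imwrite("pics/w1.png",p[:,:,::-1]);np.savez("w1.npz",d=d,p=p,pos=s["ee_pos"],rot=s["tcp_rot"])
for n in("platform","knob_grip"): print(n,tip_of("wrist",n))
E
```

```text
[-0.55  0.27  1.03  2.08 -0.28  0.94  0.11]
[-0.74 -0.16  1.02  2.    0.15  1.23 -0.3 ]
4.1833 [ 0.43920695 -0.18079523  0.20007573] [-0.54887513  0.26832364  1.02340692  2.07993453 -0.28497748  0.93924519
  0.10862902]
platform [{'at': [0.5007, -0.1013, -0.0002], 'score': 0.91}]
knob_grip [{'at': [0.4426, -0.1826, 0.0609], 'score': 0.88}]
```

View pics/w1.png

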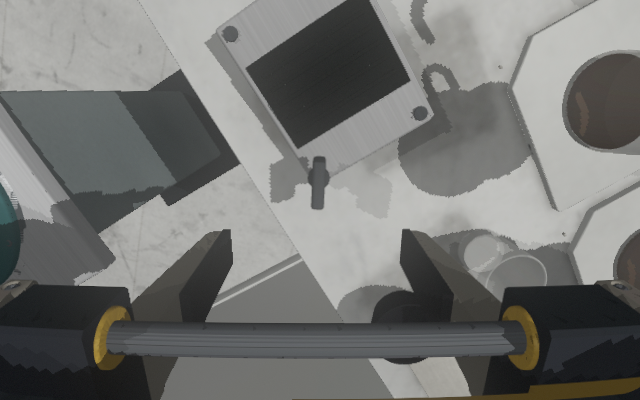

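```bash
python3 - <<'E'
from h import *
f=np.load("w1.npz");pose=dict(tcp_rot=f["rot"],ee_pos=f["pos"]);d=f["d"]
i=viewer.camera_info("wrist");T=np.eye(4);T[:3,:3]=f["rot"];T[:3,3]=f["pos"];T=T@i["T_tool_cam"]
v,u=np.mgrid[0:400,0:640];n=cv2.undistortPoints(np.c_[u.ravel(),v.ravel()].astype(float)[:,None],i["intrinsics"],np.array(i["dist_coeffs"]))[:,0]
D=d.ravel();P=(np.c_[n[:,0]*D,-n[:,1]*D,-D])@T[:3,:3].T+T[:3,3];P=P.reshape(400,640,3)
m=(P[...,2]>.055)&(P[...,2]<.085)&(d>0)&(u>280)&(u<360)&(v>140)&(v<225)
q=P[m];top=q[q[:,2]>np.percentile(q[:,2],90)-.006]
r=cv2.minAreaRect((top[:,:2]*1000).astype(np.float32));print(len(top),top[:,2].min(),top[:,2].max(),r,cv2.boxPoints(r))
g=np.percentile(top,5,axis=0);ev=np.linalg.eigh(np.cov(top[:,:2].T))[1][:,-1];print("bar ang",np.degrees(np.arctan2(*(ev*np.sign(ev[0]))[::-1])),top.mean(0))
# plate plane + edges
m=(P[...,2]>.015)&(P[...,2]<.045)&(d>0)&(v<195)&(u>200)&(u<450)
k=cv2.connectedComponentsWithStats(m.astype(np.uint8));b=1+np.argmax(k[2][1:,4]);m=k[1]==b;q=P[m]
A=np.c_[q[:,:2],np.ones(len(q))];c=np.linalg.lstsq(A,q[:,2],rcond=None)[0];print("plane",c,"tilt",np.degrees(np.hypot(c[0],c[1])), "corner z",[c@[x,y,1] for x,y in((.443,-.18),(.56,-.02))])
cn=max(cv2.findContours(m.astype(np.uint8),0,1)[0],key=len)[:,0]
w=P[cn[:,1],cn[:,0]]
for nm,box in(("near long",(225,295,38,160)),("right short",(345,425,120,172))):
    s=(cn[:,0]>box[0])&(cn[:,0]<box[1])&(cn[:,1]>box[2])&(cn[:,1]<box[3])
    if nm[0]=="n": s&=(cn[:,0]-217)*142-(cn[:,1]-28)*83<2500
    l=cv2.fitLine((w[s,:2]*1000).astype(np.float32),cv2.DIST_HUBER,0,.01,.01).ravel();print(nm,s.sum(),np.degrees(np.arctan2(l[1],l[0])),l[2:])
E
```

```text
633 0.0678625793266745 0.07525702508391663 ((440.0109558105469, -181.71559143066406), (45.480018615722656, 11.97331714630127), 57.90410232543945) [[ 422.85666 -197.79907]
 [ 432.99997 -204.16095]
 [ 457.16525 -165.63211]
 [ 447.02194 -159.27023]]
bar ang 58.08881849506365 [ 0.44062708 -0.18076914  0.07236169]
plane [0.05232848 0.04158829 0.00916706] tilt 3.8297653818563977 corner z [np.float64(0.024862684257432568), np.float64(0.03763924176136946)]
near long 108 -88.02162 [428.2629  -91.79265]
right short 79 0.776695 [ 507.8515 -189.6148]
```

```bash
python3 - <<'E'
from h import *
a0,yaw=np.radians(58),np.radians(1.3)
p0=np.array([.4407,-.1812,.044]);p1=np.array([.4437,-.1788,.044])
off=np.array([.0008,.0012,0])*0
def st(l):
    s=env.sense();print(l,round(s["t"],2),np.round(s["ee_pos"],4),np.round(s["wrist_force"],1),np.round(s["moment"],2),round(s["gripper_width"],4),np.round(s["grasp_force"],1),np.round(s["joint_positions"],2))
F=R(a0-np.pi/2)
env.movel(p0+[0,0,.07],F,rate=.12); st("above")
env.movel(p0,F,rate=.07); st("down")
effector.grasp(15); st("grip")
for k in range(1,6):
    t=k/5; env.movel(p0+(p1-p0)*t,R(a0+(yaw-a0)*t-np.pi/2),rate=.0012); st(k)
E
```

```text
above 5.2 [ 0.4411 -0.1815  0.1145] [-0.   0.2  0.2] [-0.11  0.11  0.04] 0.0918 0.0 [-0.41  0.43  0.9   2.14 -0.48  0.78  0.24]
down 6.35 [ 0.441  -0.1813  0.0443] [-0.1  0.4  0.5] [-0.11  0.12 -0.02] 0.0917 0.0 [-0.29  0.55  0.76  2.17 -0.64  0.65  0.37]
grip 7.43 [ 0.4411 -0.1815  0.0441] [-0.1 -1.2  0.3] [-0.26 -0.15 -0.03] 0.0207 15.0 [-0.29  0.55  0.76  2.17 -0.64  0.65  0.37]
1 7.84 [ 0.4414 -0.1809  0.0441] [ 0.7 -1.7 -0. ] [-0.36  0.03  0.03] 0.0208 15.0 [-0.33  0.57  0.81  2.17 -0.69  0.67  0.21]
2 8.25 [ 0.4419 -0.1804  0.0441] [ 0.1 -2.1  2.2] [-0.4   0.15  0.05] 0.0206 15.0 [-0.36  0.59  0.86  2.18 -0.73  0.69  0.05]
3 8.66 [ 0.4424 -0.1799  0.0441] [-0.9 -2.5  1.6] [-0.4   0.23  0.02] 0.0206 15.0 [-0.4   0.62  0.9   2.18 -0.77  0.71 -0.11]
4 9.07 [ 0.443  -0.1794  0.044 ] [-0.2 -1.8  1.6] [-0.41  0.31  0.04] 0.0208 15.0 [-0.43  0.64  0.95  2.18 -0.82  0.73 -0.26]
5 9.47 [ 0.4435 -0.179   0.044 ] [-0.6 -3.5  2.1] [-0.6   0.46  0.04] 0.0206 15.0 [-0.46  0.67  1.    2.18 -0.86  0.76 -0.43]
```

```bash
python3 - <<'E'
from h import *
s=env.sense();p,d=viewer.read_camera("wrist"); cv2.imwrite("pics/w2.png",p[:,:,::-1])
print(s["gripper_width"],s["grasp_force"])
E
```

```text
0.020603607174626688 14.980890601873398
```

View pics/w2.png

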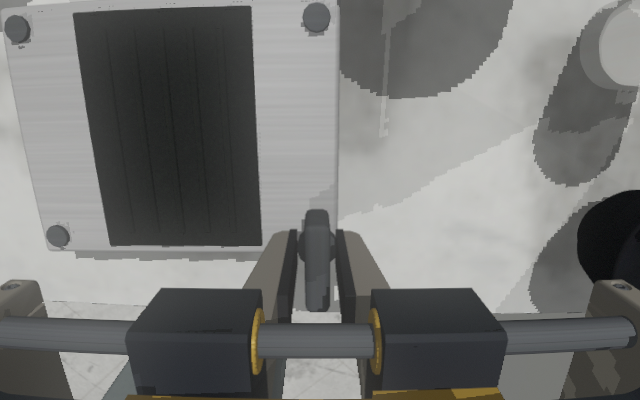

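```bash
cat > m.py <<'E'
from h import *
def measure(name):
    s=env.sense();p,d=viewer.read_camera("wrist");cv2.imwrite(name,p[:,:,::-1])
    i=viewer.camera_info("wrist");T=np.eye(4);T[:3,:3]=s["tcp_rot"];T[:3,3]=s["ee_pos"];T=T@i["T_tool_cam"]
    v,u=np.mgrid[0:400,0:640];n=cv2.undistortPoints(np.c_[u.ravel(),v.ravel()].astype(float)[:,None],i["intrinsics"],np.array(i["dist_coeffs"]))[:,0]
    D=d.ravel();P=((np.c_[n[:,0]*D,-n[:,1]*D,-D])@T[:3,:3].T+T[:3,3]).reshape(400,640,3)
    k0=np.array([.442,-.18]);r=np.hypot(P[...,0]-k0[0],P[...,1]-k0[1])
    top=P[(r<.035)&(P[...,2]>.066)&(P[...,2]<.08)&(d>0)]
    rc=cv2.minAreaRect((top[:,:2]*1000).astype(np.float32));print("bar",rc,top[:,2].max())
    b=cv2.fitLine((top[:,:2]*1000).astype(np.float32),cv2.DIST_L2,0,.01,.01).ravel();print("bar ang",np.degrees(np.arctan(b[1]/b[0])))
    m=(P[...,2]>.018)&(P[...,2]<.045)&(d>0)&(P[...,0]>.4)&(P[...,0]<.6)&(P[...,1]>-.22)&(P[...,1]<.02)
    k=cv2.connectedComponentsWithStats(m.astype(np.uint8));m=k[1]==1+np.argmax(k[2][1:,4]);q=P[m]
    c=np.linalg.lstsq(np.c_[q[:,:2],np.ones(len(q))],q[:,2],rcond=None)[0];print("grad deg",np.degrees(c[:2]),"z knob",c@[.442,-.18,1])
    w=P[cv2.morphologyEx(m.astype(np.uint8),cv2.MORPH_GRADIENT,np.ones((3,3)))*m>0]
    for nm,sel,ax in(("near long",(w[:,0]<.445)&(w[:,1]>-.15)&(w[:,1]<-.03),1),("right short",(w[:,1]<-.175)&(w[:,0]>.47)&(w[:,0]<.56),0)):
        if sel.sum()<10: print(nm,"few");continue
        l=cv2.fitLine((w[sel,:2]*1000).astype(np.float32),cv2.DIST_HUBER,0,.01,.01).ravel()
        print(nm,sel.sum(),"yaw",np.degrees(np.arctan(-l[0]/l[1] if ax else l[1]/l[0])),l[2:])
    print(tip_of("wrist","platform")[:1],s["t"])
E
python3 - <<'E'
from m import *
effector.release()
env.movel([.4437,-.1788,.2],rate=.15)
measure("pics/w3.png")
E
```

```text
bar ((443.93804931640625, -179.21974182128906), (45.62086868286133, 11.724042892456055), 1.6453046798706055) 0.07462151022514846
bar ang 2.2692904
grad deg [0.06023319 0.05804722] z knob 0.030790361763171518
near long 163 yaw 1.1891471 [429.87155  -74.303734]
right short 151 yaw 1.8388731 [ 515.59985 -187.90807]
[{'at': [0.501, -0.099, 0.0016], 'score': 0.77}] 11.8417
```

View pics/w3.png

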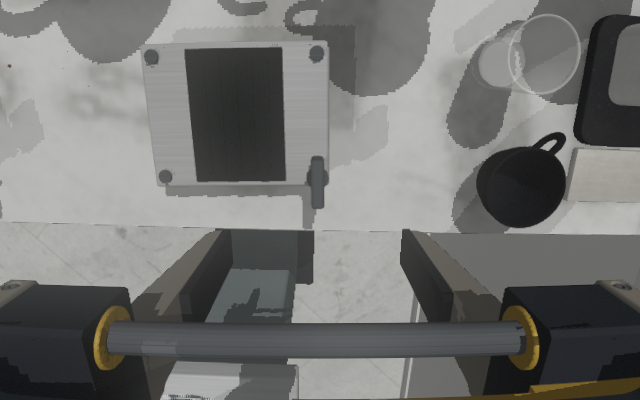

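The picture shows the bar (318,155–208) parallel to the plate's right edge and the plate level. The measured tilt is under 0.1° and the bar is within 1° of the short sides. I'm handing it in.

```bash
python3 -c "
from station import *
print(workorder.finish_job())"
```

```text
the job is handed in; nothing more can be done
None
```

The job is handed in: I screwed the foot down about 57° clockwise and let go, leaving the platform level within 0.1°, the bar within about 1° of the plate's short sides, and no measurable shift; steadiness was not tested by pressing, and the firm platform was never approached.

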